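Sort left- and right-hand display brackets

TASK

Two brass-coloured brackets for driftwood displays lie on the table, one left-hand and one right-hand: seen from above with the toe end away from you, the toe of a left-hand bracket points left, that of a right-hand one points right. Put the left-hand bracket in the blue tray and the right-hand bracket in the yellow tray, each standing flat on its base plate on the tray's floor. Set them down rather than dropping them, and leave the brush, the driftwood, the wax tin and the mallet where they are.

Things in the scene. Friction and masses are not known exactly. Their poses are not given: they have to be found in the camera images.
- bracket_left_mid (a point): Left-hand bracket, brass-coloured, 0.17-0.35 kg, 64 mm high: flat L-shaped plate, 6 mm thick, long leg 100 (own x) x 30 mm (y); at its +x end a toe, 30 mm wide, sticks out 35 mm sideways to +y. On the long leg's middle stands a web, 60 mm along x, 12 mm thick, to the top: grip across it, in its upper half. z up. Point: middle of the web, 32 mm above the underside. Any yaw; starts on the table.
- bracket_right_mid (a point): Right-hand bracket, brass-coloured, 0.17-0.35 kg, 64 mm high: flat L-shaped plate, 6 mm thick, long leg 100 (own x) x 30 mm (y); at its +x end a toe, 30 mm wide, sticks out 35 mm sideways to -y. On the long leg's middle stands a web, 60 mm along x, 12 mm thick, to the top: grip across it, in its upper half. z up. Point: middle of the web, 32 mm above the underside. Any yaw; starts on the table.
- tray_left: Blue open tray for the left-hand bracket, fixed; 160 x 160 mm, 35 mm high, walls and floor 5 mm thick. Origin under its middle, x and y along its sides, z up. A dark flat bracket outline on its floor (toe at +x, towards +y) shows the hand; its position need not be matched. The trays may stand either way round.
- tray_right: Yellow open tray for the right-hand bracket, fixed; 160 x 160 mm, 35 mm high, walls and floor 5 mm thick. Origin under its middle, x and y along its sides, z up. A dark flat bracket outline on its floor (toe at +x, towards -y) shows the hand; its position need not be matched. The trays may stand either way round.
- brush: Bystander, leave alone: small brush lying between the trays, 160 mm long, handle to its -x; origin under its middle.
- driftwood: Bystander, leave alone: small piece of brown driftwood between the trays' far halves, 70 x 55 x 60 mm; origin under its middle.
- wax_tin: Bystander, leave alone: aluminium tin, 70 mm across, 45 mm high, out to the left; origin under its middle.
- mallet: Bystander, leave alone: wooden mallet lying out to the right, 220 mm long, handle to its -x; origin under its middle.

How it is judged:
By the outcome, as a careful person would: the job done as asked, in the order asked, and still so for the second after the job is handed in, with the robot touching nothing.
It also fails if it takes over 61 s, if anything falls off the work surface, if the arm or the gripper's body presses on something with over 40 N, if the wrist force passes 120 N, or if a joint passes its speed limit or range.

ROBOT

A 6-joint arm with a two-finger parallel gripper is mounted at the origin on the work surface. World frame = base frame: x ahead of the robot, y to its left, z up, the work surface at z = 0. Lengths are in m, angles in rad, forces in N, time in s.
With the tool pointing down it reaches from about 0.4 to 0.825 m from the base axis. Payload 7 kg.
Tool frame: the origin (TCP) lies at the very end of the fingers, on their centre line; the grasp point (between the pads) lies 19 mm behind it; z points along the fingers, y is the direction in which the jaws open and shut (so a half turn about z gives the same grasp; the last joint's range is limited). The gripper opens to 88 mm and grips with 3 to 60 N. Pads are 19 mm wide; open, the fingers measure 130 mm over their backs; the gripper's body (78 mm by 193 mm) begins 47 mm behind the grasp point.
Start: joints at [-0.935, 0.359, 0.012, 0, -1.224, -0.288], TCP at [0.23, -0.635, 0.227] pointing down, gripper open.
Joint ranges: [-3.07, 3.07], [-1.43, 2.12], [-1.02, 1.25], [-3.03, 1.67], [-3.05, -0], [-3.03, 3.03]. Speed limits (rad/s): [2.39, 2.39, 3.01, 3.14, 3.14, 3.14].

INTERFACE

Orientations are given as [roll, pitch, yaw] about the fixed x, y, z axes, in that order (R = Rz(yaw) Ry(pitch) Rx(roll)).
In Python, from station import arm, eyes, job, outline_of gives the robot as it stands.
- The arm moves only by the tool apply_moves, never from a script. Its argument "moves" is a list of rows, each a list of 5 numbers: the opening, from -1 (shut) to 1 (fully open), then the shift along the tool's x, y, z in m, then the turn about the tool's z in rad. A call has 1 to 12 rows; each row shifts and turns the commanded pose from where the row before left it, along the tool's axes as they then stand; what a row does not reach is not made up. A row lasts 1/12 s, in which the tool goes at most 41.7 mm and 7.16 degrees, less where a joint would pass 70% of its speed; a pose out of reach is approached as far as the arm can. A call with a gripper value outside its range is refused whole. The fingers move at their own pace and stop on an object; "newtons" is the grip in N (left out, the last holds). Time passes only in rows, so rows that do not move let the fingers close. It gives the time, the measured TCP pose, the force and the opening at its end, in the units of the state.
- arm.get_state(): the state, without advancing time (a new reading comes with each control period).
- eyes.grab_frame(name): name is "scene" or "top" or "wrist"; returns a dict with "color" (480x640x3 uint8, red, green, blue), "z_map" (480x640 float32, m along the optical axis (not along the pixel's ray), 0 where there is no reading), "camera_matrix" (3x3 intrinsics, pixels), "extrinsics" (4x4, takes a point from camera to world coordinates). Camera axes: x right, y up, looking along -z (the intrinsics and any distortion apply to the point x, -y, -z); pixel columns grow to the right and rows downward; lengths in m; the calibration is good to about 2 mm. The wrist camera is an equidistant fisheye: a pixel r from the principal point sees the ray r / f radians off the axis. A picture is of the moment at which its call begins.
- job.job_done(): hands the job in, once; it reports no verdict.
Trained networks look in a picture, given as the dict that the camera call returned (one of the last four; its "shot" number tells which), for a name from the list of things; names that differ only in an ending like _2 or _b are one class to them, and where a whole thing is asked for, a point or a joint stands for the part that bears it (a point fixed in the world has none). Each returns a list of dicts, best first, with "score" (0 to 1); they miss things now and then, are a little off and sometimes report something else, mostly with a low value. They report only what shows in the picture. A call takes as long as a camera call.
- outline_of(label, picture): "region" (480x640 bool, what is visible of it) and "extent" ([left, top, right, bottom] in pixels, round what is visible of it).
The state is a dict: "t": time; "q": joint angles; "qd": joint speeds; "joint_efforts": joint torques, N m; "eef_pos": TCP position; "ee_rot": TCP orientation; "force": force on the tool from outside, world axes, zero at the start; "moment": the same for the moment, N m; "width": finger opening in m.
Only numpy, scipy, OpenCV 4.12 (cv2) and the standard library are available. Lean on these libraries where they do the work, as an engineer would, in place of code of your own. Each camera call takes 0.05 s, during which the arm holds its last target.

## Working session

There is one attempt and no reset: what is moved stays moved. The work goes in short steps, Python scripts to look and compute and a tool call to move; the robot and the scene stay as the last step left them, time stands still between calls to the robot, and variables do not carry over. Pictures are saved under pics/ and viewed, and the job is handed in when it is done.

Besides the shell and the picture viewer there is one more tool, called after "Request:" by a JSON object that holds its "name" and its "arguments", one argument or row to a line. apply_moves: Moves the arm, as the interface text tells. Its arguments: {"type":"object","properties":{"moves":{"type":"array","items":{"type":"array","items":{"type":"number"}}},"newtons":{"type":"number"}},"required":["moves"]}

```bash
mkdir -p pics; ls; cat > h.py <<'E'
import numpy as np, cv2
from station import arm, eyes, job, outline_of
def save(f,n): cv2.imwrite('pics/'+n+'.png', cv2.cvtColor(f['color'],cv2.COLOR_RGB2BGR))
def cloud(f):
    K=np.array(f['camera_matrix']);E=np.array(f['extrinsics']);z=f['z_map']
    v,u=np.mgrid[0:480,0:640]
    x=(u-K[0,2])/K[0,0]*z; y=(v-K[1,2])/K[1,1]*z
    P=np.stack([x,-y,-z],-1)
    return P@E[:3,:3].T+E[:3,3]
E
python3 - <<'E'
from h import *
s=arm.get_state(); print({k:np.round(v,3).tolist() for k,v in s.items()})
f=eyes.grab_frame('top'); save(f,'top1'); print(f.keys(), f['camera_matrix'],f['extrinsics'])
P=cloud(f)
for n in ['bracket_left_mid','bracket_right_mid','tray_left','tray_right','brush','driftwood','wax_tin','mallet']:
    for o in outline_of(n,f):
        m=o['region']&(f['z_map']>0)
        p=P[m]; print(n,round(o['score'],2),o['extent'],np.round(np.median(p,0),3),np.round(p.min(0),3),np.round(p.max(0),3))
np.save('P.npy',P)
f=eyes.grab_frame('scene'); save(f,'scene1')
E
```

```text
pics
{'t': 0.0, 'q': [-0.935, 0.359, 0.011, -0.0, -1.224, -0.288], 'qd': [-0.0, -0.0, -0.001, 0.0, -0.002, -0.001], 'joint_efforts': [0.001, -58.272, 29.307, 6.997, 0.007, -0.0], 'eef_pos': [0.23, -0.634, 0.226], 'ee_rot': [3.14, -0.0, -2.794], 'force': [-1.242, 0.142, 0.615], 'moment': [-0.023, -0.025, 0.001], 'width': 0.088}
dict_keys(['color', 'z_map', 'camera_matrix', 'extrinsics', 'shot']) [[554.28995898   0.         318.19410135]
 [  0.         554.28995898 239.90324745]
 [  0.           0.           1.        ]] [[-2.38288697e-03  9.81720719e-01 -1.90312247e-01  3.55034566e-01]
 [-9.99932732e-01 -1.78877183e-04  1.15973579e-02 -4.35555746e-03]
 [ 1.13513241e-02  1.90327080e-01  9.81655108e-01  1.25484082e+00]
 [ 0.00000000e+00  0.00000000e+00  0.00000000e+00  1.00000000e+00]]
bracket_left_mid 0.78 [215.2, 284.9, 268.4, 316.4] [0.459 0.16  0.008] [ 0.424  0.094 -0.006] [0.492 0.206 0.07 ]
bracket_right_mid 0.56 [357.7, 280.0, 384.4, 324.2] [ 0.474 -0.122  0.008] [ 0.41  -0.17  -0.003] [ 0.507 -0.105  0.071]
tray_left 0.67 [378.5, 181.5, 460.3, 260.3] [ 0.643 -0.252  0.007] [ 0.552 -0.338 -0.006] [ 0.735 -0.162  0.043]
brush 0.72 [300.8, 203.7, 316.9, 272.5] [0.612 0.002 0.019] [ 0.518 -0.017 -0.002] [0.678 0.022 0.028]
driftwood 0.76 [302.3, 160.0, 329.7, 194.2] [ 0.737 -0.012  0.038] [ 0.704 -0.04   0.019] [0.776 0.018 0.066]
wax_tin 0.87 [110.3, 314.4, 138.8, 348.0] [0.393 0.4   0.044] [ 0.357  0.371 -0.001] [0.429 0.439 0.053]
mallet 0.87 [472.6, 252.0, 533.6, 354.1] [ 0.471 -0.439  0.024] [ 0.344 -0.487 -0.003] [ 0.567 -0.372  0.034]
mallet 0.72 [155.6, 173.7, 245.4, 259.0] [0.653 0.247 0.007] [ 0.558  0.152 -0.005] [0.746 0.337 0.042]
```

View pics/top1.png

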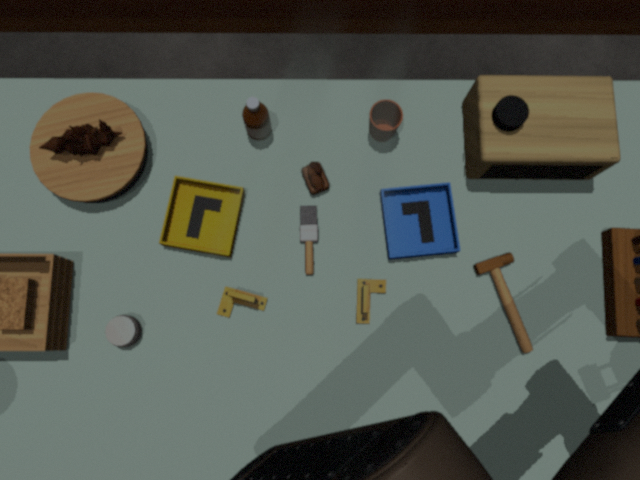

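View pics/scene1.png

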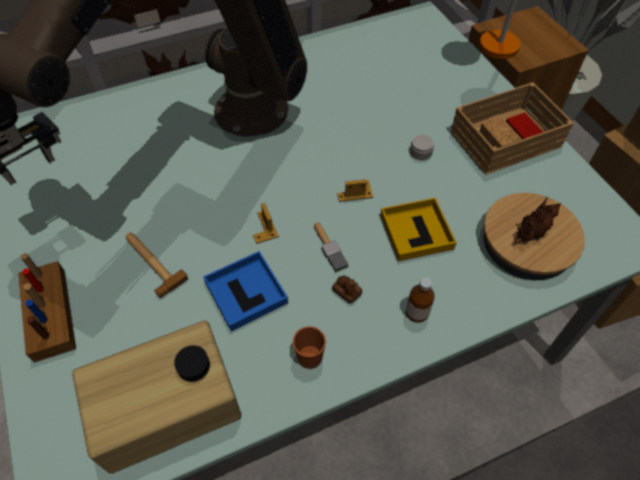

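The top view shows the bracket at px (242,300) with its toe at the left end pointing down the image, so it is left-handed. The bracket at (368,300) has its toe at the top pointing right, so it is right-handed. The blue tray is at (420,220) and the yellow at (203,216), so the two bracket paths cross. Next I'll measure the poses precisely.

```bash
python3 - <<'E'
from h import *
f=eyes.grab_frame('top'); P=cloud(f)
im=cv2.cvtColor(f['color'],cv2.COLOR_RGB2BGR)
cv2.imwrite('pics/crop1.png',cv2.resize(im[265:335,200:400],None,fx=4,fy=4,interpolation=cv2.INTER_CUBIC))
def rep(n,m):
    p=P[m]; r=cv2.minAreaRect((p[:,:2]*1000).astype(np.float32)); print(n,m.sum(),'mean',np.round(p.mean(0),4),'med z',np.round(np.median(p[:,2]),4),'rect',np.round(r[0],1),np.round(r[1],1),round(r[2],1))
    c=p[:,:2]-p[:,:2].mean(0); w,V=np.linalg.eigh(c.T@c); print('   axis deg',np.degrees(np.arctan2(V[1,1],V[0,1])).round(1), 'n top')
u=np.arange(640)[None,:]+np.zeros((480,1)); v=np.arange(480)[:,None]+np.zeros((1,640))
for n,b in dict(L=(205,275,280,325),R=(345,270,395,335)).items():
    box=(u>b[0])&(u<b[2])&(v>b[1])&(v<b[3])&(f['z_map']>0)
    rep(n+' top',box&(P[...,2]>0.055)); rep(n+' all',box&(P[...,2]>0.02))
    hsv=cv2.cvtColor(f['color'],cv2.COLOR_RGB2HSV); col=(hsv[...,0]<35)&(hsv[...,1]>90)
    rep(n+' plate',box&col&(P[...,2]<0.014))
    # plate mask
for n in ['blue','yellow']:
    c=(hsv[...,0]>100)&(hsv[...,0]<125)&(hsv[...,1]>120) if n=='blue' else (hsv[...,0]>18)&(hsv[...,0]<35)&(hsv[...,1]>150)
    b=(370,170,470,270) if n=='blue' else (150,165,255,265)
    box=(u>b[0])&(u<b[2])&(v>b[1])&(v<b[3])&(f['z_map']>0)
    rep(n+' rim',box&(P[...,2]>0.028)); rep(n+' floor',box&(P[...,2]>0)&(P[...,2]<0.012)&c)
bx=(P[...,2]>0.015)&(P[...,2]<0.08)&(f['z_map']>0)
for n,b in dict(brush=(295,200,325,280),drift=(295,155,335,200)).items():
    rep(n,bx&(u>b[0])&(u<b[2])&(v>b[1])&(v<b[3])); 
for n,px in dict(Lcorner=(222,291),).items(): print(P[px[1],px[0]])
print('table z',np.median(P[330:400,180:260,2]))
E
```

```text
L top 164 mean [0.4644 0.1466 0.0647] med z 0.0649 rect [464.7 146.4] [59.6 12.3] 74.6
   axis deg 74.3 n top
L all 192 mean [0.4635 0.1454 0.0605] med z 0.0644 rect [464.7 146.4] [59.6 12.3] 74.6
   axis deg 74.4 n top
L plate 555 mean [0.4548 0.1621 0.0068] med z 0.0067 rect [447.2 152.6] [98.9 63.6] 74.1
   axis deg 93.6 n top
R top 168 mean [ 0.4582 -0.1197  0.064 ] med z 0.0641 rect [ 459.2 -119.6] [11.4 60.4] 89.0
   axis deg 178.7 n top
R all 204 mean [ 0.4574 -0.1188  0.0593] med z 0.0634 rect [ 459.1 -119.5] [11.9 60.5] 88.0
   axis deg 178.5 n top
R plate 496 mean [ 0.4689 -0.1304  0.0065] med z 0.0065 rect [ 457.6 -137. ] [62.6 96.8] 87.1
   axis deg 155.8 n top
blue rim 786 mean [ 0.6421 -0.2523  0.0352] med z 0.0353 rect [ 652.7 -272.1] [181.7 209. ] 5.9
   axis deg 129.0 n top
blue floor 3247 mean [ 0.6412 -0.2521  0.0061] med z 0.0061 rect [ 638.1 -248.6] [157.8 155.7] 5.5
   axis deg 123.8 n top
yellow rim 794 mean [0.6517 0.2467 0.0349] med z 0.035 rect [651.1 244.9] [162.5 161.9] 79.7
   axis deg 59.0 n top
yellow floor 3174 mean [0.6518 0.2474 0.0059] med z 0.0059 rect [649.5 248.8] [146.8 156.4] 79.9
   axis deg 55.5 n top
brush 830 mean [0.6107 0.0031 0.0194] med z 0.0193 rect [598.2   3. ] [158.5  38.9] 0.2
   axis deg -178.7 n top
drift 634 mean [ 0.7376 -0.0122  0.0367] med z 0.0341 rect [742.7 -12.6] [71.6 50.6] 22.9
   axis deg -155.2 n top
[0.48023237 0.19794643 0.00423271]
table z 0.000518855985130573
```

```bash
ls pics
```

```text
crop1.png
scene1.png
top1.png
```

View pics/crop1.png

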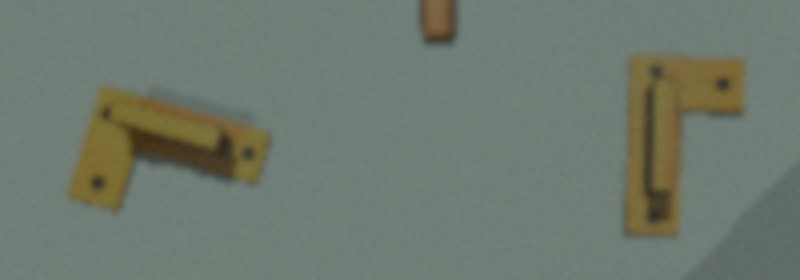

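```bash
cat > plan.py <<'E'
import numpy as np,sys
from station import arm
# usage: plan.py x y z yawdeg -> shift in current tool axes, turn about tool z
s=arm.get_state(); p=np.array(s['eef_pos']); yaw=s['ee_rot'][2]
t=np.array([float(a) for a in sys.argv[1:4]]); d=t-p
ty=np.radians(float(sys.argv[4])) if len(sys.argv)>4 else yaw
c,sn=np.cos(yaw),np.sin(yaw)
tx=c*d[0]+sn*d[1]; tyy=sn*d[0]-c*d[1]
dy=-((ty-yaw+np.pi)%(2*np.pi)-np.pi)
print('p',np.round(p,4),'rot',np.round(s['ee_rot'],4),'t',s['t'],'w',s['width'],'F',np.round(s['force'],1))
print('tool dx dy dz',np.round([tx,tyy,-d[2]],4),'norm',np.linalg.norm(d[:2]).round(3),'turn',round(dy,4))
E
python3 - <<'E'
from h import *
from scipy.optimize import minimize
f=eyes.grab_frame('top'); P=cloud(f); u=np.arange(640)[None,:]+np.zeros((480,1)); v=np.arange(480)[:,None]+np.zeros((1,640))
hsv=cv2.cvtColor(f['color'],cv2.COLOR_RGB2HSV)
for n,b,a0 in (('blue',(372,172,470,268),5.5),('yellow',(150,165,255,265),-10)):
    c=(hsv[...,0]>100)&(hsv[...,0]<125)&(hsv[...,1]>120) if n=='blue' else (hsv[...,0]>18)&(hsv[...,0]<35)&(hsv[...,1]>130)
    m=(u>b[0])&(u<b[2])&(v>b[1])&(v<b[3])&(P[...,2]>0.0325)&(P[...,2]<0.038)&c
    p=P[m][:,:2]
    def cost(q):
        a=q[2];R=np.array([[np.cos(a),np.sin(a)],[-np.sin(a),np.cos(a)]])
        l=np.abs((p-q[:2])@R.T); return np.minimum(np.abs(l.max(1)-0.0775),0.01).sum()
    r=minimize(cost,[*p.mean(0),np.radians(a0)],method='Nelder-Mead'); print(n,m.sum(),r.x[:2].round(4),np.degrees(r.x[2]).round(1),r.fun/m.sum())
print('box heights', P[[120,165,175],[550,475,470]].round(3), 'outline dark', P[215,420].round(3),P[215,203].round(3))
hi=(P[...,2]>0.08)&(v<340); 
print([ (P[hi&(u>a)&(u<b_)].min(0).round(3), P[hi&(u>a)&(u<b_)].max(0).round(3)) for a,b_ in ((240,275),(360,410),(460,620))])
E
python3 plan.py 0.50 -0.15 0.227
python3 plan.py 0.4647 0.1464 0.227 -105.5
```

```text
blue 395 [ 0.6391 -0.2487] 5.5 0.0013231451990459247
yellow 439 [0.6498 0.2442] -10.1 0.001402101481644569
box heights [[ 0.831 -0.514  0.146]
 [ 0.751 -0.366  0.084]
 [ 0.746 -0.371  0.028]] outline dark [ 0.656 -0.256  0.005] [0.655 0.246 0.01 ]
[(array([ 0.355, -0.004,  0.08 ]), array([0.892, 0.152, 1.255])), (array([ 0.355, -0.207,  0.08 ]), array([ 0.906, -0.004,  1.255])), (array([ 0.355, -0.664,  0.08 ]), array([ 0.941, -0.004,  1.255]))]
p [ 0.23   -0.6345  0.2266] rot [ 3.1415  0.     -2.7938] t 0.6 w 0.08778497169435237 F [ 0.2 -0.   0.5]
tool dx dy dz [-4.190e-01  3.635e-01 -4.000e-04] norm 0.555 turn -0.0
p [ 0.23   -0.6345  0.2266] rot [ 3.1415  0.     -2.7938] t 0.6 w 0.08778497169435237 F [ 0.2 -0.   0.5]
tool dx dy dz [-4.868e-01  6.542e-01 -4.000e-04] norm 0.815 turn -0.9525
```

Request:
{"name": "apply_moves", "arguments": {
  "moves": [
    [1, -0.028, 0.0242, 0, 0],
    [1, -0.028, 0.0242, 0, 0],
    [1, -0.028, 0.0242, 0, 0],
    [1, -0.028, 0.0242, 0, 0],
    [1, -0.028, 0.0242, 0, 0],
    [1, -0.028, 0.0242, 0, 0],
    [1, -0.028, 0.0242, 0, 0],
    [1, -0.028, 0.0242, 0, 0],
    [1, -0.028, 0.0242, 0, 0],
    [1, -0.028, 0.0242, 0, 0],
    [1, -0.028, 0.0242, 0, 0],
    [1, -0.028, 0.0242, 0, 0]
  ],
  "newtons": 40
}}

```text
t: 1.6
eef_pos: [0.4475, -0.2453, 0.227]
ee_rot: [-3.141, 0.001, -2.794]
force: [1.5, -0.2, 0.3]
width: 0.0877
```

Request:
{"name": "apply_moves", "arguments": {
  "moves": [
    [1, -0.028, 0.0242, 0, 0],
    [1, -0.028, 0.0242, 0, 0],
    [1, -0.028, 0.0242, 0, 0],
    [1, -0.007, 0.03, 0, 0],
    [1, -0.007, 0.03, 0, 0],
    [1, -0.007, 0.03, 0, 0],
    [1, -0.007, 0.03, 0, 0],
    [1, -0.007, 0.03, 0, 0],
    [1, -0.007, 0.03, 0, 0],
    [1, -0.007, 0.03, 0, 0],
    [1, -0.007, 0.03, 0, 0],
    [1, 0, 0, 0, 0]
  ]
}}

```text
t: 2.6
eef_pos: [0.472, 0.0984, 0.227]
ee_rot: [3.141, 0.002, -2.791]
force: [0.3, -0.7, -0.8]
width: 0.0877
```

```bash
python3 plan.py 0.4647 0.1464 0.227 -105.5
```

```text
p [0.472  0.0984 0.227 ] rot [ 3.1409e+00  1.6000e-03 -2.7908e+00] t 2.6 w 0.0877049201388399 F [ 0.3 -0.7 -0.8]
tool dx dy dz [-0.0097  0.0475 -0.    ] norm 0.049 turn -0.9495
```

Request:
{"name": "apply_moves", "arguments": {
  "moves": [
    [1, -0.005, 0.024, 0, 0],
    [1, -0.005, 0.0235, 0, 0],
    [1, 0, 0, 0.01, -0.119],
    [1, 0, 0, 0.01, -0.119],
    [1, 0, 0, 0.01, -0.119],
    [1, 0, 0, 0.01, -0.119],
    [1, 0, 0, 0.01, -0.119],
    [1, 0, 0, 0.01, -0.119],
    [1, 0, 0, 0.01, -0.119],
    [1, 0, 0, 0.01, -0.117],
    [1, 0, 0, 0.02, 0],
    [1, 0, 0, 0, 0]
  ]
}}

```text
t: 3.6
eef_pos: [0.4636, 0.1415, 0.1239]
ee_rot: [3.138, -0.003, -1.845]
force: [-1.2, -0.1, -0.7]
width: 0.0874
```

```bash
python3 - <<'E'
from h import *
f=eyes.grab_frame('wrist'); save(f,'w1')
E
python3 plan.py 0.4647 0.1464 0.03 -105.5
```

```text
p [0.4642 0.1417 0.1254] rot [ 3.1395e+00 -2.6000e-03 -1.8449e+00] t 3.65 w 0.08759661189988782 F [-0.1 -0.1  0.6]
tool dx dy dz [-0.0046  0.0008  0.0954] norm 0.005 turn -0.0036
```

View pics/w1.png

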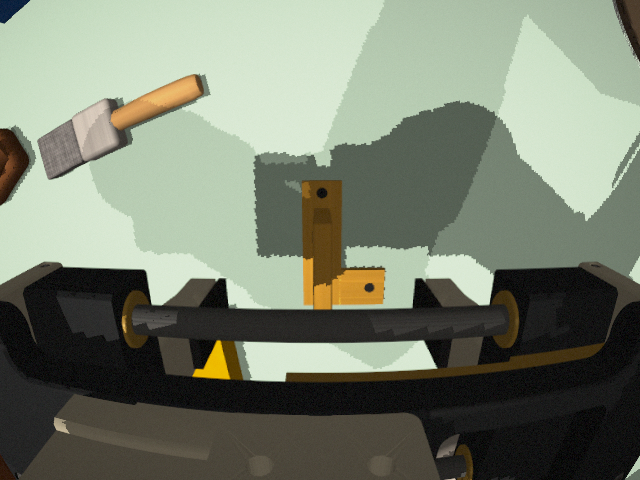

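The wrist view shows the web at column 322, centred between the fingers (about 205 and 438). I'll descend, shifting -4.6 mm along tool x, then grip.

Request:
{"name": "apply_moves", "arguments": {
  "moves": [
    [1, -0.0045, 0.0008, 0.02, -0.004],
    [1, 0, 0, 0.025, 0],
    [1, 0, 0, 0.025, 0],
    [1, 0, 0, 0.02, 0],
    [1, 0, 0, 0.0055, 0],
    [1, 0, 0, 0, 0],
    [1, 0, 0, 0, 0]
  ]
}}

```text
t: 4.23
eef_pos: [0.4664, 0.1476, 0.0322]
ee_rot: [-3.141, 0.0, -1.84]
force: [0.8, -0.6, 0.1]
width: 0.0876
```

```bash
python3 plan.py 0.4647 0.1464 0.03 -105.5
```

```text
p [0.4664 0.1476 0.0322] rot [-3.1408e+00  5.0000e-04 -1.8397e+00] t 4.2333 w 0.08763204000631393 F [ 0.8 -0.6  0.1]
tool dx dy dz [0.0016 0.0014 0.0022] norm 0.002 turn 0.0016
```

Request:
{"name": "apply_moves", "arguments": {
  "moves": [
    [1, 0.001, 0.0014, 0.002, 0],
    [-1, 0, 0, 0, 0],
    [-1, 0, 0, 0, 0],
    [-1, 0, 0, 0, 0],
    [-1, 0, 0, 0, 0],
    [-1, 0, 0, 0, 0],
    [-1, 0, 0, 0, 0],
    [-1, 0, 0, 0, 0],
    [-1, 0, 0, 0, 0],
    [-1, 0, 0, 0, 0],
    [-1, 0, 0, 0, 0]
  ],
  "newtons": 40
}}

```text
t: 5.15
eef_pos: [0.464, 0.1466, 0.029]
ee_rot: [3.142, -0.0, -1.84]
force: [-0.7, 0.0, -0.3]
width: 0.0266
```

Request:
{"name": "apply_moves", "arguments": {
  "moves": [
    [-1, 0, 0, 0, 0],
    [-1, 0, 0, 0, 0],
    [-1, 0, 0, 0, 0],
    [-1, 0, 0, 0, 0],
    [-1, 0, 0, 0, 0],
    [-1, 0, 0, 0, 0]
  ]
}}

```text
t: 5.65
eef_pos: [0.4639, 0.1465, 0.0289]
ee_rot: [3.141, -0.0, -1.84]
force: [0.5, 0.4, -1.7]
width: 0.0116
```

Width is 11.6 mm against the 12 mm web, so it is gripped. Lifting.

Request:
{"name": "apply_moves", "arguments": {
  "moves": [
    [-1, 0, 0, -0.005, 0],
    [-1, 0, 0, -0.015, 0],
    [-1, 0, 0, -0.025, 0],
    [-1, 0, 0, -0.025, 0],
    [-1, 0, 0, -0.03, 0],
    [-1, 0, 0, -0.03, 0],
    [-1, 0, 0, -0.02, 0],
    [-1, 0, 0, 0, 0]
  ]
}}

```text
t: 6.32
eef_pos: [0.4662, 0.1478, 0.184]
ee_rot: [-3.136, 0.006, -1.839]
force: [1.1, 0.4, -2.0]
width: 0.0117
```

```bash
python3 plan.py 0.58 0 0.18 -174.5; python3 plan.py 0.641 -0.266 0.18 -174.5
```

```text
p [0.4662 0.1478 0.184 ] rot [-3.1362  0.0057 -1.839 ] t 6.3167 w 0.011678748126807506 F [ 1.1  0.4 -2. ]
tool dx dy dz [ 0.1123 -0.1489  0.004 ] norm 0.187 turn 1.2066
p [0.4662 0.1478 0.184 ] rot [-3.1362  0.0057 -1.839 ] t 6.3167 w 0.011678748126807506 F [ 1.1  0.4 -2. ]
tool dx dy dz [ 0.3526 -0.2782  0.004 ] norm 0.449 turn 1.2066
```

Request:
{"name": "apply_moves", "arguments": {
  "moves": [
    [-1, 0.012, -0.0095, 0, 0],
    [-1, 0.023, -0.018, 0, 0],
    [-1, 0.023, -0.018, 0, 0],
    [-1, 0.023, -0.018, 0, 0],
    [-1, 0.023, -0.018, 0, 0],
    [-1, 0.023, -0.018, 0, 0],
    [-1, 0.023, -0.018, 0, 0],
    [-1, 0.023, -0.018, 0, 0],
    [-1, 0.023, -0.018, 0, 0],
    [-1, 0.023, -0.018, 0, 0],
    [-1, 0.023, -0.018, 0, 0],
    [-1, 0.023, -0.018, 0, 0]
  ]
}}

```text
t: 7.32
eef_pos: [0.5934, -0.1654, 0.1782]
ee_rot: [3.14, -0.0, -1.84]
force: [0.5, 1.5, -1.6]
width: 0.0116
```

Request:
{"name": "apply_moves", "arguments": {
  "moves": [
    [-1, 0.023, -0.018, 0, 0],
    [-1, 0.023, -0.018, 0, 0],
    [-1, 0.023, -0.018, 0, 0],
    [-1, 0.015, -0.013, 0, 0],
    [-1, 0, 0, 0, 0.08],
    [-1, 0, 0, 0, 0.11],
    [-1, 0, 0, 0, 0.11],
    [-1, 0, 0, 0, 0.11],
    [-1, 0, 0, 0, 0.11],
    [-1, 0, 0, 0, 0.11],
    [-1, 0, 0, 0, 0.11],
    [-1, 0, 0, 0, 0.11]
  ]
}}

```text
t: 8.32
eef_pos: [0.6353, -0.2626, 0.1779]
ee_rot: [3.14, -0.001, -2.696]
force: [0.8, -0.4, -2.3]
width: 0.0115
```

Request:
{"name": "apply_moves", "arguments": {
  "moves": [
    [-1, 0, 0, 0, 0.11],
    [-1, 0, 0, 0, 0.11],
    [-1, 0, 0, 0, 0.11],
    [-1, 0, 0, 0, 0.0],
    [-1, 0, 0, 0, 0.0]
  ]
}}

```text
t: 8.73
eef_pos: [0.6355, -0.2627, 0.1782]
ee_rot: [3.141, -0.001, -3.017]
force: [-0.2, -0.0, -2.2]
width: 0.012
```

```bash
python3 plan.py 0.641 -0.266 0.035 -174.5; python3 - <<'E'
from h import *
f=eyes.grab_frame('wrist'); save(f,'w2')
f=eyes.grab_frame('scene'); save(f,'s2')
E
```

```text
p [ 0.6355 -0.2627  0.1782] rot [ 3.1410e+00 -1.3000e-03 -3.0165e+00] t 8.7333 w 0.011950962827342176 F [-0.2 -0.  -2.2]
tool dx dy dz [-0.0051 -0.004   0.1432] norm 0.006 turn 0.0291
```

View pics/w2.png

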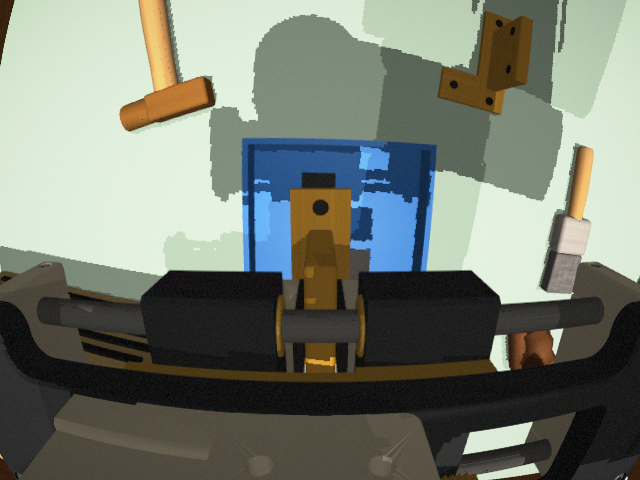

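View pics/s2.png

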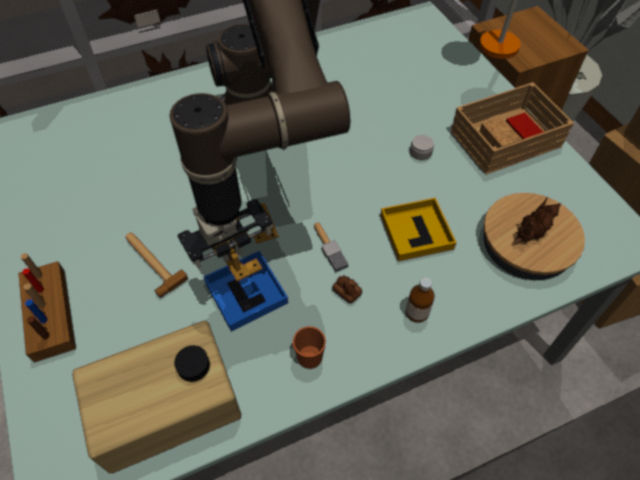

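The wrist and scene views show the bracket held level over the blue tray, with its edges clear of the walls. Lowering it to just above the floor.

Request:
{"name": "apply_moves", "arguments": {
  "moves": [
    [-1, -0.005, -0.004, 0.015, 0.029],
    [-1, 0, 0, 0.03, 0],
    [-1, 0, 0, 0.03, 0],
    [-1, 0, 0, 0.03, 0],
    [-1, 0, 0, 0.02, 0],
    [-1, 0, 0, 0.01, 0],
    [-1, 0, 0, 0.0, 0],
    [-1, 0, 0, 0.0, 0]
  ]
}}

```text
t: 9.5
eef_pos: [0.6416, -0.2664, 0.0438]
ee_rot: [-3.141, -0.001, -3.048]
force: [0.5, -0.3, -1.4]
width: 0.0117
```

```bash
python3 plan.py 0.641 -0.266 0.034 -174.5
```

```text
p [ 0.6416 -0.2664  0.0438] rot [-3.1414e+00 -7.0000e-04 -3.0484e+00] t 9.5 w 0.011692867154455963 F [ 0.5 -0.3 -1.4]
tool dx dy dz [0.0006 0.0005 0.0098] norm 0.001 turn -0.0028
```

Request:
{"name": "apply_moves", "arguments": {
  "moves": [
    [-1, 0, 0, 0.004, 0],
    [-1, 0, 0, 0.003, 0],
    [-1, 0, 0, 0.001, 0],
    [-1, 0, 0, 0, 0]
  ]
}}

```text
t: 9.83
eef_pos: [0.6416, -0.2662, 0.0366]
ee_rot: [-3.141, 0.001, -3.049]
force: [-0.3, -0.3, -2.7]
width: 0.0117
```

Request:
{"name": "apply_moves", "arguments": {
  "moves": [
    [-1, 0, 0, 0.001, 0],
    [-1, 0, 0, 0, 0]
  ]
}}

```text
t: 10.0
eef_pos: [0.6415, -0.2662, 0.0354]
ee_rot: [-3.141, 0.001, -3.049]
force: [-0.2, -0.2, -2.9]
width: 0.0118
```

Request:
{"name": "apply_moves", "arguments": {
  "moves": [
    [-1, 0, 0, 0.001, 0],
    [-1, 0, 0, 0, 0]
  ]
}}

```text
t: 10.17
eef_pos: [0.6413, -0.2662, 0.0341]
ee_rot: [3.142, 0.0, -3.049]
force: [0.2, -0.2, -2.8]
width: 0.0118
```

Request:
{"name": "apply_moves", "arguments": {
  "moves": [
    [-1, 0, 0, 0.001, 0],
    [-1, 0, 0, 0, 0]
  ]
}}

```text
t: 10.33
eef_pos: [0.6414, -0.2662, 0.034]
ee_rot: [-3.141, 0.0, -3.048]
force: [-1.3, 1.8, 4.2]
width: 0.012
```

The wrist force turned positive, +4 N, at z 0.034, as expected for contact with the tray floor. I'll open to about 40 mm only, so the fingers stay clear of the walls.

Request:
{"name": "apply_moves", "arguments": {
  "moves": [
    [-0.1, 0, 0, 0, 0],
    [-0.1, 0, 0, 0, 0],
    [-0.1, 0, 0, 0, 0],
    [-0.1, 0, 0, 0, 0],
    [-0.1, 0, 0, 0, 0],
    [-0.1, 0, 0, 0, 0]
  ]
}}

```text
t: 10.83
eef_pos: [0.6414, -0.2662, 0.033]
ee_rot: [-3.142, -0.0, -3.049]
force: [-0.2, 0.6, -0.0]
width: 0.0388
```

Request:
{"name": "apply_moves", "arguments": {
  "moves": [
    [-0.1, 0, 0, -0.005, 0],
    [-0.1, 0, 0, -0.015, 0],
    [-0.1, 0, 0, -0.03, 0],
    [-0.1, 0, 0, -0.035, 0],
    [1, 0, 0, -0.035, 0],
    [1, 0, 0, -0.03, 0],
    [1, 0, 0, 0, 0]
  ]
}}

```text
t: 11.42
eef_pos: [0.6447, -0.2675, 0.1917]
ee_rot: [-3.137, 0.011, -3.048]
force: [0.9, -0.6, 1.8]
width: 0.0542
```

```bash
python3 plan.py 0.459 -0.1195 0.18 178.5; python3 - <<'E'
from h import *
f=eyes.grab_frame('wrist'); save(f,'w3')
f=eyes.grab_frame('scene'); save(f,'s3')
E
```

```text
p [ 0.6447 -0.2675  0.1917] rot [-3.1369  0.0106 -3.0477] t 11.4167 w 0.05423096054718121 F [ 0.9 -0.6  1.8]
tool dx dy dz [0.171  0.1647 0.0117] norm 0.237 turn 0.1201
```

View pics/w3.png

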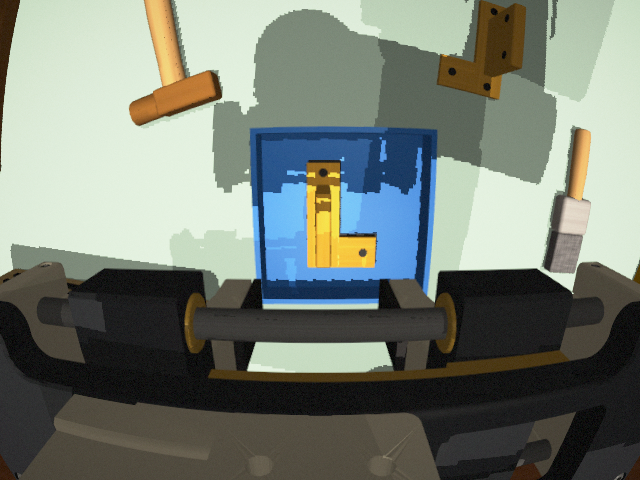

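The left bracket stands flat in the blue tray, at px (325,215) and clear of all walls. Next is the right bracket.

Request:
{"name": "apply_moves", "arguments": {
  "moves": [
    [1, 0.016, 0.015, 0, 0],
    [1, 0.022, 0.0215, 0, 0],
    [1, 0.022, 0.0215, 0, 0],
    [1, 0.022, 0.0215, 0, 0],
    [1, 0.022, 0.0215, 0, 0],
    [1, 0.022, 0.0215, 0, 0],
    [1, 0.022, 0.0215, 0, 0],
    [1, 0.022, 0.021, 0, 0],
    [1, 0, 0, 0.02, 0.06],
    [1, 0, 0, 0.02, 0.06],
    [1, 0, 0, 0, 0],
    [1, 0, 0, 0, 0]
  ]
}}

```text
t: 12.52
eef_pos: [0.4557, -0.1178, 0.1422]
ee_rot: [-3.141, -0.003, 3.116]
force: [0.7, -0.6, 0.1]
width: 0.0875
```

```bash
python3 plan.py 0.459 -0.1195 0.12 178.5; python3 - <<'E'
from h import *
f=eyes.grab_frame('wrist'); save(f,'w4')
E
```

```text
p [ 0.4557 -0.1178  0.1422] rot [-3.1409 -0.0033  3.1164] t 12.5167 w 0.08749842845331392 F [ 0.7 -0.6  0.1]
tool dx dy dz [-0.0033 -0.0016  0.0222] norm 0.004 turn 0.001
```

View pics/w4.png

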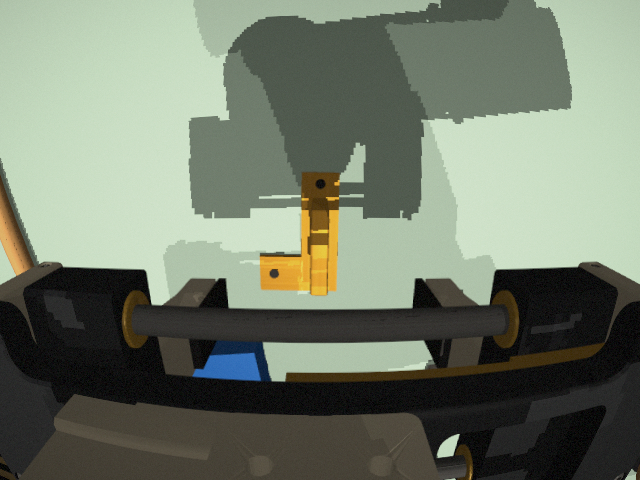

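The web is at column 320, centred and aligned with the fingers. Descending.

Request:
{"name": "apply_moves", "arguments": {
  "moves": [
    [1, -0.003, -0.0015, 0.02, 0],
    [1, 0, 0, 0.03, 0],
    [1, 0, 0, 0.03, 0],
    [1, 0, 0, 0.02, 0],
    [1, 0, 0, 0.01, 0],
    [1, 0, 0, 0, 0],
    [1, 0, 0, 0, 0]
  ]
}}

```text
t: 13.15
eef_pos: [0.4603, -0.1195, 0.0333]
ee_rot: [-3.141, -0.001, 3.115]
force: [0.4, 0.1, 0.4]
width: 0.0877
```

```bash
python3 plan.py 0.459 -0.1195 0.029 178.5
```

```text
p [ 0.4603 -0.1195  0.0333] rot [-3.1412e+00 -6.0000e-04  3.1153e+00] t 13.15 w 0.08768817760421188 F [0.4 0.1 0.4]
tool dx dy dz [ 0.0013 -0.      0.0043] norm 0.001 turn -0.0001
```

Request:
{"name": "apply_moves", "arguments": {
  "moves": [
    [1, 0.001, 0, 0.003, 0],
    [-1, 0, 0, 0, 0],
    [-1, 0, 0, 0, 0],
    [-1, 0, 0, 0, 0],
    [-1, 0, 0, 0, 0],
    [-1, 0, 0, 0, 0],
    [-1, 0, 0, 0, 0],
    [-1, 0, 0, 0, 0],
    [-1, 0, 0, 0, 0],
    [-1, 0, 0, 0, 0],
    [-1, 0, 0, 0, 0],
    [-1, 0, 0, 0, 0]
  ],
  "newtons": 40
}}

```text
t: 14.15
eef_pos: [0.4588, -0.1192, 0.03]
ee_rot: [-3.142, -0.0, 3.114]
force: [-0.1, -0.7, 0.6]
width: 0.02
```

Request:
{"name": "apply_moves", "arguments": {
  "moves": [
    [-1, 0, 0, 0, 0],
    [-1, 0, 0, 0, 0],
    [-1, 0, 0, 0, 0],
    [-1, 0, 0, 0, 0],
    [-1, 0, 0, 0, 0]
  ]
}}

```text
t: 14.57
eef_pos: [0.4588, -0.1192, 0.0301]
ee_rot: [3.142, 0.0, 3.114]
force: [1.1, 0.7, -1.1]
width: 0.012
```

Request:
{"name": "apply_moves", "arguments": {
  "moves": [
    [-1, 0, 0, -0.005, 0],
    [-1, 0, 0, -0.015, 0],
    [-1, 0, 0, -0.025, 0],
    [-1, 0, 0, -0.025, 0],
    [-1, 0, 0, -0.03, 0],
    [-1, 0, 0, -0.03, 0.075],
    [-1, 0, 0, -0.02, 0.075],
    [-1, 0, 0, 0, 0]
  ]
}}

```text
t: 15.23
eef_pos: [0.461, -0.1193, 0.1848]
ee_rot: [3.14, 0.007, 2.961]
force: [1.5, 0.0, -2.0]
width: 0.0119
```

```bash
python3 plan.py 0.653 0.262 0.18 169.9
```

```text
p [ 0.461  -0.1193  0.1848] rot [3.1402 0.0072 2.9608] t 15.2333 w 0.01187773810478088 F [ 1.5  0.  -2. ]
tool dx dy dz [-0.1203  0.4096  0.0048] norm 0.427 turn -0.0046
```

Request:
{"name": "apply_moves", "arguments": {
  "moves": [
    [-1, -0.004, 0.0136, 0, 0],
    [-1, -0.0083, 0.0283, 0, 0],
    [-1, -0.0083, 0.0283, 0, 0],
    [-1, -0.0083, 0.0283, 0, 0],
    [-1, -0.0083, 0.0283, 0, 0],
    [-1, -0.0083, 0.0283, 0, 0],
    [-1, -0.0083, 0.0283, 0, 0],
    [-1, -0.0083, 0.0283, 0, 0],
    [-1, -0.0083, 0.0283, 0, 0],
    [-1, -0.0083, 0.0283, 0, 0],
    [-1, -0.0083, 0.0283, 0, 0],
    [-1, -0.0083, 0.0283, 0, 0]
  ]
}}

```text
t: 16.23
eef_pos: [0.6096, 0.185, 0.179]
ee_rot: [-3.141, -0.002, 2.965]
force: [1.3, -0.7, -1.3]
width: 0.0118
```

Request:
{"name": "apply_moves", "arguments": {
  "moves": [
    [-1, -0.0083, 0.0283, 0, 0],
    [-1, -0.0083, 0.0283, 0, 0],
    [-1, -0.0083, 0.0283, 0, 0],
    [-1, 0, 0, 0, 0],
    [-1, 0, 0, 0, 0]
  ]
}}

```text
t: 16.65
eef_pos: [0.6488, 0.2641, 0.1778]
ee_rot: [-3.14, -0.002, 2.967]
force: [-0.7, -1.6, -1.6]
width: 0.0117
```

```bash
python3 plan.py 0.653 0.262 0.045 169.9;  python3 - <<'E'
from h import *
f=eyes.grab_frame('wrist'); save(f,'w5')
E
```

```text
p [0.6488 0.2641 0.1778] rot [-3.1397e+00 -2.4000e-03  2.9665e+00] t 16.65 w 0.011663112996143088 F [-0.7 -1.6 -1.6]
tool dx dy dz [-0.0045 -0.0013  0.1328] norm 0.005 turn 0.0012
```

View pics/w5.png

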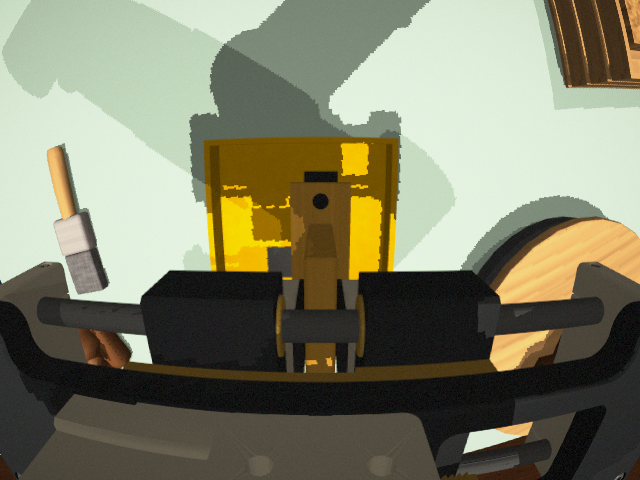

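The bracket is over the yellow tray, level and aligned with its sides. Lowering.

Request:
{"name": "apply_moves", "arguments": {
  "moves": [
    [-1, -0.0045, -0.0013, 0.012, 0],
    [-1, 0, 0, 0.03, 0],
    [-1, 0, 0, 0.03, 0],
    [-1, 0, 0, 0.03, 0],
    [-1, 0, 0, 0.02, 0],
    [-1, 0, 0, 0.01, 0],
    [-1, 0, 0, 0.0, 0],
    [-1, 0, 0, 0.0, 0]
  ]
}}

```text
t: 17.37
eef_pos: [0.6538, 0.2602, 0.0482]
ee_rot: [-3.141, 0.0, 2.964]
force: [-0.2, 0.2, -1.5]
width: 0.0118
```

```bash
python3 plan.py 0.653 0.262 0.035 169.9
```

```text
p [0.6538 0.2602 0.0482] rot [-3.1411  0.      2.9642] t 17.3667 w 0.01178048844852598 F [-0.2  0.2 -1.5]
tool dx dy dz [0.0011 0.0016 0.0132] norm 0.002 turn -0.0011
```

Request:
{"name": "apply_moves", "arguments": {
  "moves": [
    [-1, 0, 0, 0.005, 0],
    [-1, 0, 0, 0.004, 0],
    [-1, 0, 0, 0.002, 0],
    [-1, 0, 0, 0, 0]
  ]
}}

```text
t: 17.7
eef_pos: [0.6535, 0.2609, 0.0372]
ee_rot: [3.141, 0.0, 2.964]
force: [0.8, -0.0, -2.3]
width: 0.0116
```

Request:
{"name": "apply_moves", "arguments": {
  "moves": [
    [-1, 0, 0, 0.001, 0],
    [-1, 0, 0, 0, 0]
  ]
}}

```text
t: 17.87
eef_pos: [0.6536, 0.261, 0.0363]
ee_rot: [3.141, 0.0, 2.965]
force: [-0.7, -0.2, -2.3]
width: 0.0114
```

Request:
{"name": "apply_moves", "arguments": {
  "moves": [
    [-1, 0, 0, 0.001, 0],
    [-1, 0, 0, 0, 0]
  ]
}}

```text
t: 18.03
eef_pos: [0.6536, 0.261, 0.0351]
ee_rot: [3.141, 0.0, 2.965]
force: [0.4, 0.5, -2.5]
width: 0.0115
```

Request:
{"name": "apply_moves", "arguments": {
  "moves": [
    [-1, 0, 0, 0.001, 0],
    [-1, 0, 0, 0, 0]
  ]
}}

```text
t: 18.2
eef_pos: [0.6537, 0.261, 0.0351]
ee_rot: [3.141, 0.001, 2.965]
force: [-2.5, -0.7, 3.1]
width: 0.0118
```

Contact at z 0.035, with the force at +3 N. Releasing.

Request:
{"name": "apply_moves", "arguments": {
  "moves": [
    [-0.1, 0, 0, 0, 0],
    [-0.1, 0, 0, 0, 0],
    [-0.1, 0, 0, 0, 0],
    [-0.1, 0, 0, 0, 0],
    [-0.1, 0, 0, 0, 0],
    [-0.1, 0, 0, 0, 0]
  ]
}}

```text
t: 18.7
eef_pos: [0.6536, 0.2609, 0.034]
ee_rot: [-3.142, -0.0, 2.964]
force: [0.1, -0.2, -0.4]
width: 0.039
```

Request:
{"name": "apply_moves", "arguments": {
  "moves": [
    [-0.1, 0, 0, -0.005, 0],
    [-0.1, 0, 0, -0.015, 0],
    [-0.1, 0, 0, -0.03, 0],
    [-0.1, 0, 0, -0.035, 0],
    [-0.1, 0, 0, -0.035, 0],
    [-0.1, 0, 0, -0.035, 0],
    [-0.1, 0.03, 0, 0, 0],
    [-0.1, 0.03, 0, 0, 0],
    [-0.1, 0.03, 0, 0, 0],
    [-0.1, 0.03, 0, 0, 0],
    [-0.1, 0.03, 0, 0, 0],
    [-0.1, 0.03, 0, 0, 0]
  ]
}}

```text
t: 19.7
eef_pos: [0.475, 0.2926, 0.1895]
ee_rot: [3.141, 0.0, 2.964]
force: [-0.3, 1.5, -0.0]
width: 0.0396
```

Request:
{"name": "apply_moves", "arguments": {
  "moves": [
    [-0.1, 0, 0, 0, 0],
    [-0.1, 0, 0, 0, 0],
    [-0.1, 0, 0, 0, 0]
  ]
}}

```text
t: 19.95
eef_pos: [0.4766, 0.293, 0.1898]
ee_rot: [3.141, 0.001, 2.965]
force: [0.9, 0.7, -0.4]
width: 0.0395
```

```bash
python3 plan.py 0.653 0.262 0.035; python3 - <<'E'
from h import *
f=eyes.grab_frame('top'); save(f,'t6'); P=cloud(f)
for n in ['bracket_left_mid','bracket_right_mid','brush','driftwood','wax_tin','mallet']:
    for o in outline_of(n,f)[:1]:
        m=o['region']&(f['z_map']>0); p=P[m]
        t=p[p[:,2]>0.062]; print(n,round(o['score'],2),np.round(np.median(p,0),3),'top',len(t), np.round(np.median(t,0),4) if len(t) else '', 'plate z',np.round(np.median(p[p[:,2]<0.02][:,2]),4) if (p[:,2]<.02).any() else '')
f=eyes.grab_frame('scene'); save(f,'s6')
E
```

```text
p [0.4766 0.293  0.1898] rot [3.1406e+00 9.0000e-04 2.9653e+00] t 19.95 w 0.03950907360685474 F [ 0.9  0.7 -0.4]
tool dx dy dz [-0.1791  0.0004  0.1548] norm 0.179 turn -0.0
bracket_left_mid 0.94 [ 0.654 -0.261  0.013] top 164 [ 0.6428 -0.2667  0.0698] plate z 0.0117
bracket_right_mid 0.7 [0.66  0.252 0.014] top 155 [0.6532 0.2584 0.0694] plate z 0.0119
driftwood 0.59 [ 0.736 -0.012  0.032] top 8 [ 0.7458 -0.0206  0.0629] plate z 0.0099
wax_tin 0.7 [0.393 0.4   0.044] top 0  plate z 0.0118
mallet 0.76 [ 0.475 -0.44   0.024] top 0  plate z 0.0167
```

View pics/t6.png

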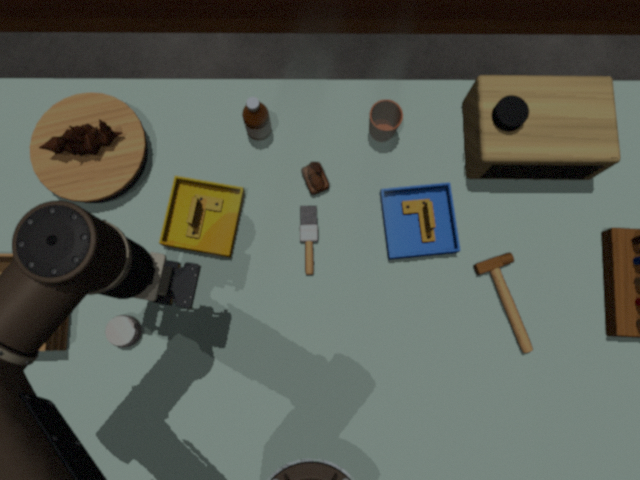

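View pics/s6.png

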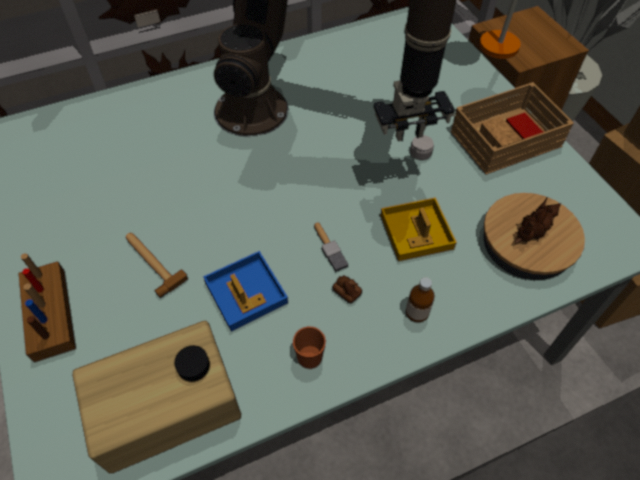

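Both brackets stand flat: the plate tops are at 12 mm (5 + 6 expected) and the web tops at 70 mm (5 + 64 expected). The bystanders haven't moved, and the arm is clear with empty fingers. Handing in.

```bash
python3 -c "
from station import job; print(job.job_done())"
```

```text
the job is handed in; nothing more can be done
None
```

I put the left-hand bracket in the blue tray first, then the right-hand bracket in the yellow tray. Each was lowered in 1 mm steps until the wrist felt the floor (3–4 N) and only then released. The job was handed in at about 20 s of robot time.

**Brackets:** In the last depth check the plate tops were at about 11.7–11.9 mm and the web tops at 69–70 mm, so both stand flat on the tray floors. In the pictures both are clear of the tray walls.

**Bystanders:** The driftwood, wax tin and mallet measured within 6 mm of their first readings. That is about the noise of the outline network, and the pictures show no movement. The network missed the brush in the final picture, so I judged it by eye, and it lies at the same pixels as at the start.

**Other disagreement:** In the first picture the network did not report the yellow tray under its own name; it matched the mallet label to that spot instead. I found both trays by colour and by fitting their rims.

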